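# Set out the tap mock-up on its shadow cards

### The job

Set out the four white parts of the tap mock-up, each flat, centred and turned to fit on the brown card that carries its silhouette: the domed cap, the bar, the cross handle and the flange ring. The ring is still in the clamshell press: swing the press lid up by its red handle and past upright so that it stays open, and leave it open.

Things in the scene. Friction and masses are not known exactly. Their poses are not given: they have to be found in the camera images.
- ring: White flange ring: outside diameter 60 mm, hole 32 mm, 20 mm high. At the start it lies flat in the press under the lid, seen between the lid's bars, on the base plate (30 mm above the table), its hole loosely around a stud 20 mm wide, 6 mm high. With the lid open it is free on both sides across the press (along the lid_handle point's y). Origin at the centre of its underside, z up.
- cap: White round domed cap without a hole: diameter 44 mm, 30 mm high; the side is upright up to 20 mm, domed above. Origin at the centre of its underside, z up.
- bar: White straight bar with half-round ends: 84 mm long along its x axis, 26 mm wide along y, 24 mm high. Origin at the centre of its underside, z up.
- cross: White cross handle: two crossing arms along its x and y axes, each 64 mm from tip to tip, 18 mm wide and 14 mm high, with a round upright hub 30 mm in diameter in the middle, whose top is 36 mm above the underside. Easiest held by the hub, above the arms. Origin at the centre of its underside, z up.
- card_ring: Fixed brown card, 96 x 96 mm and 4 mm thick, lying flat on the table, with a flat black silhouette in the middle of its top face: a ring of 60 mm outside and 32 mm inside diameter. Origin at the centre of the card's underside (its top face is at z = +4 mm), z up.
- card_cap: Fixed brown card, 96 x 96 mm and 4 mm thick, lying flat on the table, with a flat black silhouette in the middle of its top face: a solid disc of 44 mm diameter. Origin at the centre of the card's underside (its top face is at z = +4 mm), z up.
- card_bar: Fixed brown card, 96 x 96 mm and 4 mm thick, lying flat on the table, with a flat black silhouette in the middle of its top face: a bar with round ends, 84 mm long along the card's x axis and 26 mm wide. Origin at the centre of the card's underside (its top face is at z = +4 mm), z up.
- card_cross: Fixed brown card, 96 x 96 mm and 4 mm thick, lying flat on the table, with a flat black silhouette in the middle of its top face: a cross with arms along the card's x and y axes, 64 mm from tip to tip (18 mm wide), with a 30 mm round middle. Origin at the centre of the card's underside (its top face is at z = +4 mm), z up.
- press_lid (a joint): Lid angle of the clamshell press: 0 = shut (level), pi/2 = upright, 2.1 = stop, leaning back away from the handle side. Lid: open aluminium frame with a middle bar, 100 mm wide, 0.16 kg; press: low grey base 150 x 110 mm, 30 mm high. No spring, little friction: let go before upright it falls shut, past upright it falls open to the stop and stays. Lifting at the handle takes about 1 N.
- lid_handle (a point): Point in the red lid handle, 12 mm from its free end. The handle juts about 60 mm from the lid's front edge, 16 mm wide (point y), 14 mm thick (z), free on both sides and below; shut, the point is 57 mm above the table. Axes turn with the lid; shut, z is up. The hinge axis runs along point y, 188 mm from this point along +x and 1 mm along -z; the ring's centre is about 117 mm along +x (lid shut).
Things that resemble listed ones, but are neither listed nor needed, are in the scene too. Leave any green or pink look-alike of the ring alone.

How it is judged:
At the end, for the whole second after the job is handed in: Ring, cap, bar and cross each lie flat and at rest on the card with their silhouette, centres within 10 mm of the card's; bar (either way round) and cross (any quarter turn) turned within 0.21 rad of the silhouette; the press lid stands open past upright (over 1.7 rad), still (value of joint press_lid above 1.7 rad and velocity of joint press_lid between -0.05 and 0.05 rad/s and horizontal distance between ring and card_ring below 0.01 m and z of ring in the frame of card_ring between 0.002 and 0.007 m and angle between each of ring, cap, bar, cross's own z axis and vertical below 0.08 rad and linear speed of each of ring, cap, bar, cross below 0.02 m/s and horizontal distance between cap and card_cap below 0.01 m and z of cap in the frame of card_cap between 0.002 and 0.007 m and horizontal distance between bar and card_bar below 0.01 m and z of bar in the frame of card_bar between 0.002 and 0.007 m and angle between the x axis of bar and the x axis of card_bar, either way round below 0.21 rad and horizontal distance between cross and card_cross below 0.01 m and z of cross in the frame of card_cross between 0.002 and 0.007 m and (angle between the x axis of cross and the x axis of card_cross, either way round below 0.21 rad or angle between the x axis of cross and the y axis of card_cross, either way round below 0.21 rad)); the robot touches nothing.
It also fails if it takes over 131 s, if anything falls off the work surface, if the arm or the gripper's body presses on something with over 40 N, if the wrist force passes 120 N, or if a joint passes its speed limit or range.

### The arm

A 6-joint arm with a two-finger parallel gripper is mounted at the origin on the work surface. World frame = base frame: x ahead of the robot, y to its left, z up, the work surface at z = 0. Lengths are in m, angles in rad, forces in N, time in s.
With the tool pointing down it reaches from about 0.4 to 0.925 m from the base axis. Payload 3.4 kg.
Tool frame: the origin (TCP) lies midway between the tips of the shut fingers; the grasp point (between the pads) lies 19 mm behind it; y points along the fingers, x is the direction in which the jaws open and shut, and the axes are right-handed (so a half turn about y gives the same grasp; the last joint's range is limited). The gripper opens to 85 mm and grips with 20 to 120 N. Pads are 22 mm wide; open, the fingers measure 114 mm over their backs; the gripper's body (76 mm by 85 mm) begins 54 mm behind the grasp point. The pads swing forward as they close: fully open they stand 13 mm farther back than shut.
Start: joints at [-0.073, 0.307, 1.506, -0, 1.328, -0.073], TCP at [0.575, -0, 0.231] pointing down, gripper open.
Joint ranges: [-3.12, 3.12], [-1.05, 2.28], [0.14, 2.33], [-1.42, 4.57], [0.1, 2.73], [-2.68, 2.68]. Speed limits (rad/s): [2.57, 2.57, 3.14, 3.14, 3.14, 3.14].

### API

Orientations are given as a rotation vector (axis times angle).
In Python, from rig import bot, optics, workorder gives the robot as it stands.
- The arm moves only by the tool move_arm, never from a script. Its argument "steps" is a list of rows, each a list of 2 entries, a list of its own where there are three numbers: the shift along the world's x, y, z in cm, then the turn about the world's z in degrees. A call has 1 to 5 rows; each row shifts and turns the pose as measured when the row begins; what a row does not reach is not made up. A row lasts 1/8 s, in which the tool goes at most 62.5 mm and 10.7 degrees, less where a joint would pass 70% of its speed; a pose out of reach is approached as far as the arm can. A call is refused whole if a number of a shift passes 6.25 or a number of a turn 10.7, either way. A call with a gripper value outside its range is refused whole. "claw" is the finger opening in cm, from 0 to 8.54, set as the call begins (left out, the last holds). The fingers move at their own pace and stop on an object; "squeeze" is the grip in N (left out, the last holds). Time passes only in rows, so rows that do not move let the fingers close. It gives the time, the measured TCP pose, the force and the opening at its end, in the units of the state.
- bot.get_state(): the state, without advancing time (a new reading comes with each control period).
- optics.read_camera(name): name is "scene" or "side" or "wrist"; returns a dict with "image" (420x560x3 uint8, red, green, blue), "camera_matrix" (3x3 intrinsics, pixels), "k1" (the pictures are not rectified: a ray, as slopes to the right and down, at radius r is drawn at 1 + k1 r^2 times it, then the intrinsics apply), "cam_to_world" (4x4, takes a point from camera to world coordinates). Camera axes: x right, y down, z forward; pixel columns grow to the right and rows downward; lengths in m; the calibration is good to about 2 mm. A picture is of the moment at which its call begins. There is no depth.
- workorder.sign_off(): hands the job in, once; it reports no verdict.
The state is a dict: "time": time; "q": joint angles; "joint_velocities": joint speeds; "joint_efforts": joint torques, N m; "eef_pos": TCP position; "orientation": TCP orientation; "force": force on the tool from outside, world axes, zero at the start; "torque": the same for the moment, N m; "gripper_width": finger opening in m.
Only numpy, scipy, OpenCV 4.12 (cv2) and the standard library are available. Lean on these libraries where they do the work, as an engineer would, in place of code of your own. Each camera call takes 0.05 s, during which the arm holds its last target. There are 200 camera calls.

## Working session

There is one attempt and no reset: what is moved stays moved. The work goes in short steps, Python scripts to look and compute and a tool call to move; the robot and the scene stay as the last step left them, time stands still between calls to the robot, and variables do not carry over. Pictures are saved under pics/ and viewed, about 12 in all and at most 16, crops included, and the job is handed in when it is done.

Besides the shell and the picture viewer there is one more tool, called after "Call:" by a JSON object that holds its "fn" and its "kwargs". move_arm: Moves the arm, as the interface text tells. Its arguments: {"type":"object","properties":{"steps":{"type":"array"},"claw":{"type":"number"},"squeeze":{"type":"number"}},"required":["steps"]}

```bash
mkdir -p pics; ls
cat > h.py <<'E'
import numpy as np, cv2
from rig import bot, optics, workorder
def shot(n,fn=None):
    c=optics.read_camera(n)
    if fn: cv2.imwrite('pics/'+fn,c['image'][:,:,::-1])
    return c
def dist(c): return np.array([c['k1'],0,0,0,0],float)
def ray(c,uv):
    uv=np.asarray(uv,float).reshape(-1,1,2)
    p=cv2.undistortPointsIter(uv,c['camera_matrix'],dist(c),None,None,(3,100,1e-10)).reshape(-1,2)
    T=c['cam_to_world']; d=np.c_[p,np.ones(len(p))]@T[:3,:3].T
    return T[:3,3],d
def plane(c,uv,z):
    o,d=ray(c,uv); return o+d*((z-o[2])/d[:,2])[:,None]
def proj(c,P):
    T=np.linalg.inv(c['cam_to_world']); R=cv2.Rodrigues(T[:3,:3])[0]
    return cv2.projectPoints(np.asarray(P,float).reshape(-1,3),R,T[:3,3],c['camera_matrix'],dist(c))[0].reshape(-1,2)
E
python3 - <<'E'
from h import *
for n in ['scene','side','wrist']:
    c=shot(n,n+'0.png'); print(n,c['cam_to_world'].round(3).tolist(),c['camera_matrix'].round(1).tolist(),c['k1'])
print(bot.get_state())
E
```

```text
pics
scene [[-0.871, 0.374, -0.319, 0.838], [0.491, 0.678, -0.547, 0.519], [0.012, -0.633, -0.774, 0.801], [0.0, 0.0, 0.0, 1.0]] [[440.3, 0.0, 282.8], [0.0, 440.3, 213.1], [0.0, 0.0, 1.0]] 0.01040511866653436
side [[0.864, -0.31, 0.396, 0.115], [-0.503, -0.527, 0.685, -0.796], [-0.003, -0.791, -0.611, 0.782], [0.0, 0.0, 0.0, 1.0]] [[461.5, 0.0, 274.8], [0.0, 461.5, 210.3], [0.0, 0.0, 1.0]] -0.1500179174843816
wrist [[1.0, 0.001, -0.003, 0.575], [-0.0, -0.952, -0.306, 0.078], [-0.003, 0.306, -0.952, 0.374], [0.0, 0.0, 0.0, 1.0]] [[315.8, 0.0, 276.1], [0.0, 315.8, 208.6], [0.0, 0.0, 1.0]] -0.022854499204072117
{'time': 0.15, 'q': array([-7.34825878e-02,  3.07415783e-01,  1.50736000e+00, -1.97122425e-05,
        1.32843624e+00, -7.34844095e-02]), 'joint_velocities': array([ 0.00080207, -0.00249307, -0.00267858,  0.00031192,  0.00056111,
       -0.00055682]), 'joint_efforts': array([ 7.71606137e-04, -4.57977819e+01, -2.52218986e+01, -9.54763436e-05,
        8.49722768e-03, -4.89260890e-05]), 'eef_pos': array([5.74462265e-01, 1.79505486e-05, 2.30589323e-01]), 'orientation': array([-1.57069614e+00,  1.26434405e-03,  1.27466088e-03]), 'force': array([-0.03506649, -0.75198584, -0.15407701]), 'torque': array([-0.01010678,  0.03454603,  0.03144679]), 'gripper_width': 0.08528502733455967}
```

View pics/scene0.png

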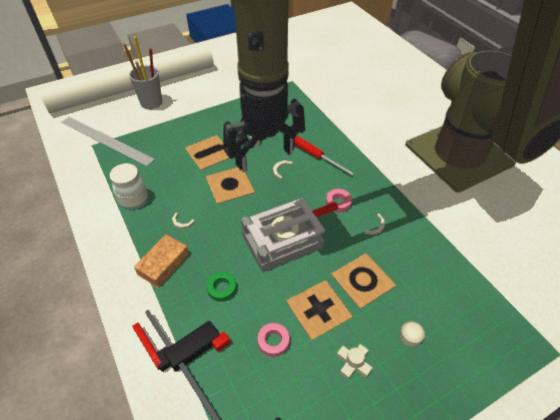

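View pics/side0.png

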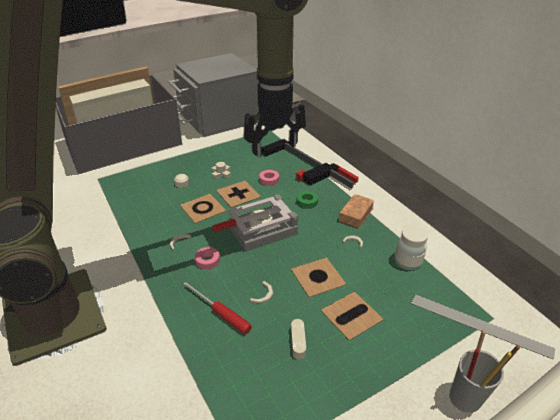

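```bash
cat > m.py <<'E'
from h import *
def blob(mask,near):
    n,l,st,ce=cv2.connectedComponentsWithStats(mask.astype(np.uint8))
    i=min((i for i in range(1,n) if st[i,4]>60),key=lambda i:np.hypot(*(ce[i]-near)))
    m=(l==i).astype(np.uint8)
    k=max(cv2.findContours(m,cv2.RETR_EXTERNAL,cv2.CHAIN_APPROX_NONE)[0],key=cv2.contourArea)
    return m,k.reshape(-1,2)
def white(hsv): return (hsv[...,2]>130)&(hsv[...,1]<75)
def brown(hsv): return (hsv[...,0]>7)&(hsv[...,0]<22)&(hsv[...,1]>85)&(hsv[...,2]>70)
def dark(hsv): return hsv[...,2]<70
def outline(c,near,kind,z):
    hsv=cv2.cvtColor(c['image'],cv2.COLOR_RGB2HSV)
    m,k=blob({'w':white,'b':brown,'d':dark}[kind](hsv),np.array(near))
    p=plane(c,k,z)[:,:2].astype(np.float32)
    M=cv2.moments((p*1e4).reshape(-1,1,2))
    return p,np.array([M['m10'],M['m01']])/M['m00']/1e4
E
python3 - <<'E'
from m import *
S=shot('scene');D=shot('side')
J={'card_bar':((209,152),(352,314)),'card_cap':((230,184),(319,276)),'card_cross':((319,307),(238,193)),'card_ring':((363,279),(203,207))}
for n,(a,b) in J.items():
    for c,uv in((S,a),(D,b)):
        p,_=outline(c,uv,'b',.004); r=cv2.minAreaRect(p)
        q,cd=outline(c,uv,'d',.004); r2=cv2.minAreaRect(q)
        print(n,'card',np.round(r[0],4),np.round(r[1],3),round(r[2],1),'sil',cd.round(4),np.round(r2[0],4),np.round(r2[1],3),round(r2[2],1))
for n,c,uv,z in(('cap',S,(412,333),.015),('cap',D,(181,181),.015),('cross',S,(355,362),.014),('cross',D,(221,170),.014),('bar',D,(298,340),.024)):
    p,cd=outline(c,uv,'w',z);r=cv2.minAreaRect(p); print(n,cd.round(4),np.round(r[0],4),np.round(r[1],3),round(r[2],1))
# red handle
for c,uv in((S,(325,211)),(D,(225,226))):
    h=cv2.cvtColor(c['image'],cv2.COLOR_RGB2HSV); R=((h[...,0]<6)|(h[...,0]>176))&(h[...,1]>170)&(h[...,2]>50)
    m,k=blob(R,np.array(uv)); p=plane(c,k,.064); r=cv2.minAreaRect(p[:,:2].astype(np.float32)); print('handle',cv2.boxPoints(r).round(4).tolist(),np.round(r[1],3))
def tile(c,uv,w):
    x,y=uv; return cv2.resize(c['image'][max(0,y-w*3//4):y+w*3//4,max(0,x-w):x+w],(400,300),interpolation=cv2.INTER_CUBIC)
t=np.vstack([np.hstack([tile(S,(290,220),80),tile(D,(245,230),80)]),np.hstack([tile(S,(385,345),80),tile(D,(205,180),80)])])
cv2.imwrite('pics/t1.png',t[:,:,::-1])
E
```

```text
card_bar card [ 0.5764 -0.3211] [0.097 0.096] 2.8 sil [ 0.5778 -0.1912] [ 0.5772 -0.1918] [0.034 0.037] 61.2
card_bar card [ 0.5778 -0.3246] [0.097 0.097] 2.9 sil [ 0.5785 -0.3237] [ 0.578  -0.3236] [0.079 0.023] 3.3
card_cap card [ 0.579  -0.1896] [0.096 0.095] 83.2 sil [ 0.5778 -0.1912] [ 0.5772 -0.1918] [0.034 0.037] 61.2
card_cap card [ 0.5796 -0.1925] [0.098 0.097] 83.0 sil [ 0.5807 -0.1915] [ 0.5805 -0.1922] [0.039 0.038] 56.5
card_cross card [0.567  0.2029] [0.096 0.095] 0.8 sil [0.5661 0.2021] [0.5662 0.2022] [0.05  0.048] 45.1
card_cross card [0.5679 0.2008] [0.096 0.098] 1.0 sil [0.5702 0.2032] [0.5699 0.2035] [0.05  0.046] 47.8
card_ring card [0.449 0.19 ] [0.035 0.034] 31.2 sil [0.4495 0.1906] [0.4496 0.1908] [0.053 0.055] 61.0
card_ring card [0.4531 0.1938] [0.032 0.034] 59.6 sil [0.4529 0.1923] [0.4539 0.1936] [0.051 0.054] 59.6
cap [0.4415 0.3346] [0.4407 0.3345] [0.045 0.045] 70.4
cap [0.4482 0.345 ] [0.4492 0.3443] [0.043 0.042] 59.1
cross [0.5631 0.3213] [0.5593 0.3202] [0.047 0.067] 25.2
cross [0.5831 0.3512] [0.5811 0.3513] [0.04  0.056] 67.4
bar [ 0.4411 -0.3243] [ 0.4405 -0.3253] [0.084 0.027] 61.3
handle [[0.41819998621940613, 0.025200000032782555], [0.47369998693466187, 0.02280000038444996], [0.47450000047683716, 0.04149999842047691], [0.4189999997615814, 0.043800000101327896]] [0.019 0.056]
handle [[0.41510000824928284, 0.010400000028312206], [0.4724000096321106, 0.007000000216066837], [0.47380000352859497, 0.03009999915957451], [0.4165000021457672, 0.03359999880194664]] [0.023 0.057]
```

View pics/t1.png

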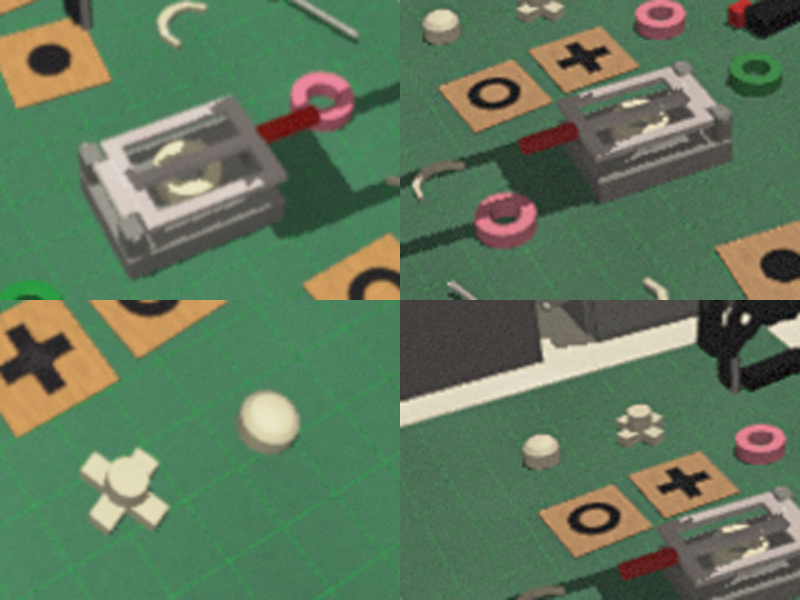

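Views so far (3): in the scene tile the handle runs along x at scene (325,211), with white ring visible under the lid; cards, cap and cross are clear. First I go to the handle with the jaws turned along y.

Call:
{"fn": "move_arm", "kwargs": {"steps": [[[-2.9, 0.5, -1.2], 10], [[-2.9, 0.5, -1.2], 10], [[-2.9, 0.5, -1.2], 10], [[-2.9, 0.5, -1.2], 10], [[-2.9, 0.5, -1.2], 10]], "claw": 6, "squeeze": 25}}

```text
time: 0.88
eef_pos: [0.4289, 0.0251, 0.1697]
orientation: [-1.454, -0.705, 0.7]
force: [-0.2, 0.6, 0.3]
gripper_width: 0.0597
```

Call:
{"fn": "move_arm", "kwargs": {"steps": [[[0, 0, 0], 10], [[0, 0, 0], 10], [[0, 0, 0], 10], [[0, 0, 0], 10], [[0, 0, 0], 0]]}}

```text
time: 1.5
eef_pos: [0.4235, 0.0258, 0.1685]
orientation: [-1.182, -1.244, 1.247]
force: [-0.7, 0.3, -0.4]
gripper_width: 0.0598
```

Run:
```python
from m import *
c=shot('wrist','w1.png'); s=bot.get_state(); print(s['eef_pos'],s['orientation'],s['time'])
print(proj(c,[[.43,.0275,.057],[.546,.02,.05]]))
h=cv2.cvtColor(c['image'],cv2.COLOR_RGB2HSV); R=((h[...,0]<6)|(h[...,0]>176))&(h[...,1]>170)&(h[...,2]>50)
m,k=blob(R,proj(c,[[.43,.0275,.057]])[0]); r=cv2.minAreaRect(plane(c,k,.064)[:,:2].astype(np.float32)); print(cv2.boxPoints(r).round(4).tolist(),r)
```

```text
[0.42355936 0.02573508 0.16849821] [-1.18233374 -1.24299156  1.24620364] 1.55
[[277.90590303 212.00005837]
 [264.13285208 321.26085442]]
[[0.4124000072479248, 0.0210999995470047], [0.4726000130176544, 0.01769999973475933], [0.4733999967575073, 0.03319999948143959], [0.4133000075817108, 0.03660000115633011]] ((0.4429367482662201, 0.0271086934953928), (0.015534598380327225, 0.06022799760103226), 86.7584228515625)
```

View pics/w1.png

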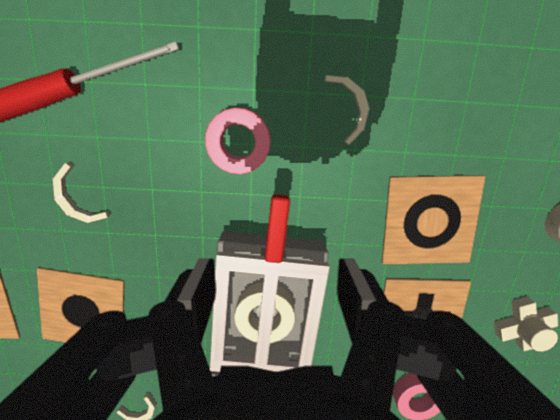

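Wrist view: handle at (277,230), ring through the lid at (264,312), pink ring clear of the fingers. Descend and grip.

Call:
{"fn": "move_arm", "kwargs": {"steps": [[[0.1, 0.15, -5], 0], [[0.1, 0.1, -4], 0], [[0, 0, -3], 0], [[0, 0, -1], 0], [[0, 0, 0], 0]]}}

```text
time: 2.17
eef_pos: [0.4291, 0.0281, 0.0372]
orientation: [-1.195, -1.238, 1.232]
force: [-0.2, -0.1, 1.2]
gripper_width: 0.0599
```

```bash
cat >> h.py <<'E'
from scipy.spatial.transform import Rotation
def st():
    s=bot.get_state(); x=Rotation.from_rotvec(s['orientation']).as_matrix()[:,0]
    print('t %.2f tcp %s yaw %.1f F %s w %.4f q6 %.2f'%(s['time'],s['eef_pos'].round(4),np.degrees(np.arctan2(x[1],x[0])),s['force'].round(1),s['gripper_width'],s['q'][5])); return s
E
python3 -c "
from h import *
st()"
```

```text
t 2.17 tcp [0.4291 0.0281 0.0372] yaw 92.0 F [-0.2 -0.1  1.2] w 0.0599 q6 -1.64
```

Call:
{"fn": "move_arm", "kwargs": {"steps": [[[-0.3, 0, 0.1], -5], [[0, 0, 0], 0]]}}

```text
time: 2.42
eef_pos: [0.428, 0.0281, 0.04]
orientation: [-1.241, -1.174, 1.164]
force: [0.4, 0.1, -0.2]
gripper_width: 0.0599
```

Call:
{"fn": "move_arm", "kwargs": {"steps": [[[0, 0, 0], 0], [[0, 0, 0], 0], [[0, 0, 0], 0], [[0, 0, 0], 0], [[0, 0, 0], 0]], "claw": 0, "squeeze": 20}}

```text
time: 3.05
eef_pos: [0.4297, 0.0282, 0.0418]
orientation: [-1.243, -1.178, 1.162]
force: [0.6, 1.0, -0.1]
gripper_width: 0.0153
```

Call:
{"fn": "move_arm", "kwargs": {"steps": [[[0.28, 0, 3.2], 0], [[0.83, 0, 3.1], 0], [[1.35, -0.1, 2.9], 0], [[1.8, -0.1, 2.6], 0], [[0, 0, 0], 0]]}}

```text
time: 3.68
eef_pos: [0.4745, 0.0255, 0.1619]
orientation: [-1.244, -1.178, 1.163]
force: [0.4, 0.7, 0.2]
gripper_width: 0.0157
```

Call:
{"fn": "move_arm", "kwargs": {"steps": [[[2.35, -0.1, 2.1], 0], [[2.7, -0.15, 1.7], 0], [[2.95, -0.15, 1.2], 0], [[3.1, -0.15, 0.65], 0], [[0, 0, 0], 0]]}}

```text
time: 4.3
eef_pos: [0.5728, 0.0193, 0.2168]
orientation: [-1.225, -1.158, 1.178]
force: [2.2, 0.8, -1.2]
gripper_width: 0.0156
```

Call:
{"fn": "move_arm", "kwargs": {"steps": [[[3.1, -0.15, 0.4], 0], [[3.2, -0.15, 0], 0], [[2.6, -0.15, -0.4], 0], [[1.0, 0, -0.2], 0], [[0, 0, 0], 0]]}}

```text
time: 4.92
eef_pos: [0.6674, 0.0134, 0.2132]
orientation: [-1.218, -1.149, 1.186]
force: [0.9, 0.0, 7.3]
gripper_width: 0.0157
```

Call:
{"fn": "move_arm", "kwargs": {"steps": [[[0, 0, 0], 0], [[0, 0, 0], 0], [[0, 0, 0], 0], [[0, 0, 2], 0], [[0, 0, 4], 0]], "claw": 5}}

```text
time: 5.55
eef_pos: [0.661, 0.0135, 0.2661]
orientation: [-1.206, -1.137, 1.194]
force: [1.3, -0.9, 0.0]
gripper_width: 0.05
```

Call:
{"fn": "move_arm", "kwargs": {"steps": [[[-4, 0, 2], 0], [[-5, 0, 0], 0], [[-5, 0, 0], 0], [[-5, 0, -2], 0], [[0, 0, 0], 0]], "claw": 8.5}}

```text
time: 6.18
eef_pos: [0.4633, 0.0137, 0.2665]
orientation: [-1.207, -1.138, 1.195]
force: [0.3, -0.2, -0.0]
gripper_width: 0.0848
```

Run:
```python
from m import *
st()
c=shot('wrist','w2.png'); S=shot('scene','s2.png'); D=shot('side','d2.png')
print(proj(c,[.546,.02,.05]))
for z in(.05,.03):
  p,cd=outline(c,proj(c,[.546,.02,.05])[0],'w',z); print(z,cd,cv2.minAreaRect(p))
cv2.imwrite('pics/t2.png',np.hstack([cv2.resize(i['image'],(400,300),interpolation=cv2.INTER_AREA) for i in(c,D)])[:,:,::-1])
```

```text
t 6.17 tcp [0.4633 0.0137 0.2665] yaw 87.1 F [ 0.3 -0.2 -0. ] w 0.0848 q6 -1.57
[[285.9947338  250.73077465]]
0.05 [0.53300004 0.0208758 ] ((0.5333653688430786, 0.020837418735027313), (0.10147235542535782, 0.12296473234891891), 86.50645446777344)
0.03 [0.54078544 0.02101177] ((0.5411708950996399, 0.02097126469016075), (0.10706501454114914, 0.12974196672439575), 86.50643920898438)
```

View pics/t2.png

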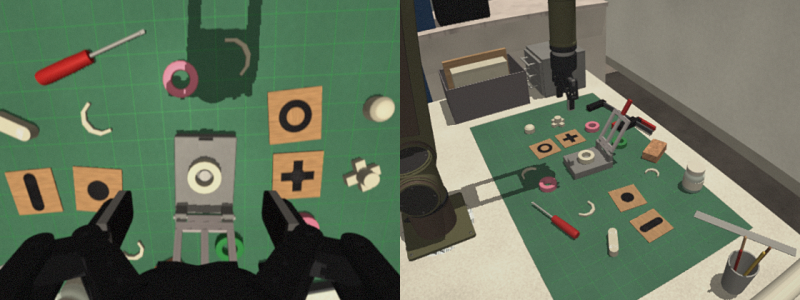

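Lid is open (side tile (612,130), leaning back); ring lies free in the base at wrist pixel (287,246).

```bash
cat >> m.py <<'E'
def white(hsv): return (hsv[...,2]>135)&(hsv[...,1]>22)&(hsv[...,1]<90)&(hsv[...,0]>12)&(hsv[...,0]<40)
def pose(p):
    M=cv2.moments((p*1e4).reshape(-1,1,2)); return np.degrees(.5*np.arctan2(2*M['mu11'],M['mu20']-M['mu02']))
E
python3 - <<'E'
from m import *
c=shot('wrist')
for n,uv,z in(('ring',(287,246),.05),('cap',(530,152),.02),('cross',(507,245),.014)):
    p,cd=outline(c,uv,'w',z);r=cv2.minAreaRect(p);print(n,cd.round(4),np.round(r[0],4),np.round(r[1],4),round(r[2],1),'hull',cv2.minEnclosingCircle(p))
for n,w,s in(('ring',(413,161),(363,279)),('cross',(416,245),(319,307)),('cap',(137,266),(230,184)),('bar',(46,268),(209,152))):
    p,cd=outline(c,w,'d',.004);r=cv2.minAreaRect(p);print('card',n,cd.round(4),np.round(r[0],4),np.round(r[1],4),round(r[2],1),pose(p))
D=shot('side');p,cd=outline(D,(298,340),'w',.024);print('bar',cd,cv2.minAreaRect(p),pose(p))
E
```

```text
ring [0.5327 0.0208] [0.5334 0.0208] [0.1013 0.1228] 86.6 hull ((0.5328013300895691, 0.020730633288621902), 0.0784802958369255)
cap [0.4431 0.3346] [0.443  0.3348] [0.0433 0.0415] 87.5 hull ((0.44303634762763977, 0.334667831659317), 0.021806349977850914)
cross [0.5768 0.3404] [0.5771 0.3417] [0.0307 0.0562] 62.8 hull ((0.575364887714386, 0.33839666843414307), 0.028182625770568848)
card ring [0.4499 0.1895] [0.45   0.1894] [0.0573 0.055 ] 87.4 -89.1486766185122
card cross [0.5667 0.201 ] [0.5664 0.2011] [0.0525 0.0524] 46.5 4.341920783473876
card cap [ 0.579  -0.1928] [ 0.5791 -0.1926] [0.0409 0.039 ] 87.4 72.86767381138039
card bar [ 0.5771 -0.3255] [ 0.5772 -0.3255] [0.0812 0.0236] 3.5 3.4377968352120916
bar [ 0.44113423 -0.32397102] ((0.4407406747341156, -0.3242090046405792), (0.08238446712493896, 0.026253370568156242), 61.60768508911133) 62.3196715153575
```

Run:
```python
from m import *
c=shot('wrist'); h=cv2.cvtColor(c['image'],cv2.COLOR_RGB2HSV)
print(h[246,262:312:3].tolist())
for t in(150,170,190,205):
    m,k=blob((h[...,2]>t)&(h[...,1]>22)&(h[...,1]<90),np.array((287,246)))
    p=plane(c,k,.05)[:,:2].astype(np.float32); print(t,m.sum(),cv2.minEnclosingCircle(p),p.mean(0))
```

```text
[[22, 31, 154], [25, 41, 198], [28, 41, 230], [29, 46, 228], [27, 41, 231], [24, 54, 230], [21, 63, 117], [20, 63, 85], [22, 55, 88], [24, 56, 87], [24, 60, 145], [26, 53, 229], [28, 46, 229], [28, 43, 229], [28, 44, 233], [22, 43, 171], [19, 32, 153]]
150 6314 ((0.5310648083686829, 0.020540494471788406), 0.07565430551767349) [0.5330239  0.02342917]
170 1219 ((0.5429993271827698, 0.019810525700449944), 0.030212340876460075) [0.542701   0.01961577]
190 1134 ((0.5428322553634644, 0.01990746520459652), 0.029664888978004456) [0.54243696 0.01947726]
205 1087 ((0.5428124666213989, 0.019871296361088753), 0.029226820915937424) [0.54236925 0.01984131]
```

Call:
{"fn": "move_arm", "kwargs": {"steps": [[[4, 0.3, -4], 0], [[4, 0.3, -5], 0], [[0, 0, -5], 0], [[0, 0, -5], 0], [[0, 0, 0], 0]]}}

```text
time: 7.1
eef_pos: [0.5675, 0.0188, 0.0786]
orientation: [-1.228, -1.158, 1.182]
force: [0.1, -0.2, 0.8]
gripper_width: 0.0851
```

Run:
```python
from h import *
st(); shot('wrist','w3.png');
```

```text
t 7.10 tcp [0.5675 0.0188 0.0786] yaw 87.0 F [ 0.1 -0.2  0.8] w 0.0851 q6 -1.55
```

View pics/w3.png

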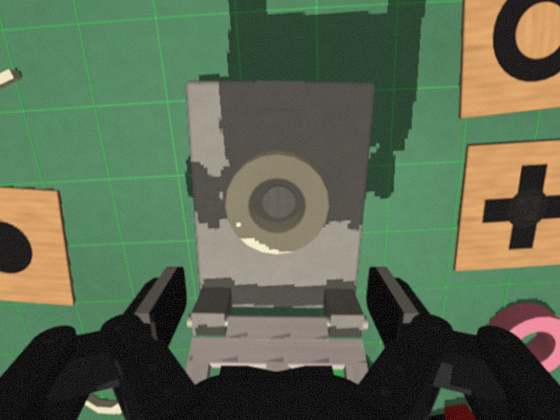

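Ring centred at (277,203), fingers would come down over x=0.567; needs −2.4 cm in x.

Call:
{"fn": "move_arm", "kwargs": {"steps": [[[-2.4, 0.1, 0], 0], [[0, 0, 0], 0], [[0, 0, 0], 0]]}}

```text
time: 7.52
eef_pos: [0.5534, 0.0194, 0.0876]
orientation: [-1.243, -1.172, 1.173]
force: [0.3, 1.2, 1.2]
gripper_width: 0.0851
```

Run:
```python
from m import *
st();c=shot('wrist'); h=cv2.cvtColor(c['image'],cv2.COLOR_RGB2HSV); uv=proj(c,[.5428,.0199,.05])[0]
m,k=blob((h[...,1]>52)&(h[...,0]>15)&(h[...,0]<35)&(h[...,1]<110),uv); p=plane(c,k,.05)[:,:2].astype(np.float32); print(cv2.minEnclosingCircle(p),m.sum(),uv)
```

```text
t 7.53 tcp [0.5534 0.0194 0.0876] yaw 87.0 F [0.3 1.2 1.2] w 0.0851 q6 -1.55
((0.5392654538154602, 0.020406700670719147), 0.029638167470693588) 3702 [276.57431187 222.54811979]
```

Call:
{"fn": "move_arm", "kwargs": {"steps": [[[-1.2, 0.05, -1.5], 0], [[0, 0, -1.5], 0], [[0, 0, 0], 0]]}}

```text
time: 7.95
eef_pos: [0.5462, 0.0197, 0.0596]
orientation: [-1.249, -1.178, 1.169]
force: [0.2, 0.1, 0.4]
gripper_width: 0.085
```

```bash
cat >> h.py <<'E'
def tilt(): print('tooly',Rotation.from_rotvec(bot.get_state()['orientation']).as_matrix()[:,1].round(3))
E
python3 -c "
from h import *
st();tilt()"
```

```text
t 7.95 tcp [0.5462 0.0197 0.0596] yaw 87.0 F [0.2 0.1 0.4] w 0.0850 q6 -1.55
tooly [ 0.015 -0.007 -1.   ]
```

Call:
{"fn": "move_arm", "kwargs": {"steps": [[[-0.5, 0.02, -1.5], 0], [[0, 0, -1.4], 0], [[0, 0, -0.4], 0], [[0, 0, 0], 0]]}}

```text
time: 8.45
eef_pos: [0.5453, 0.0197, 0.0264]
orientation: [-1.253, -1.182, 1.167]
force: [-0.0, 0.4, 0.1]
gripper_width: 0.085
```

Call:
{"fn": "move_arm", "kwargs": {"steps": [[[-0.35, 0, 0], 0], [[0, 0, 0], 0]]}}

```text
time: 8.7
eef_pos: [0.5422, 0.0197, 0.027]
orientation: [-1.254, -1.183, 1.166]
force: [0.6, 0.1, 0.2]
gripper_width: 0.0849
```

Call:
{"fn": "move_arm", "kwargs": {"steps": [[[0, 0, 0], 0], [[0, 0, 0], 0], [[0, 0, 0], 0], [[0, 0, 0], 0], [[0, 0, 0], 0]], "claw": 0, "squeeze": 35}}

```text
time: 9.32
eef_pos: [0.5426, 0.0197, 0.0282]
orientation: [-1.255, -1.184, 1.165]
force: [-0.0, 0.4, -0.6]
gripper_width: 0.0593
```

Run:
```python
from m import *
st();c=shot('wrist','w4.png')
```

```text
t 9.32 tcp [0.5426 0.0197 0.0282] yaw 87.0 F [-0.   0.4 -0.6] w 0.0593 q6 -1.55
```

View pics/w4.png

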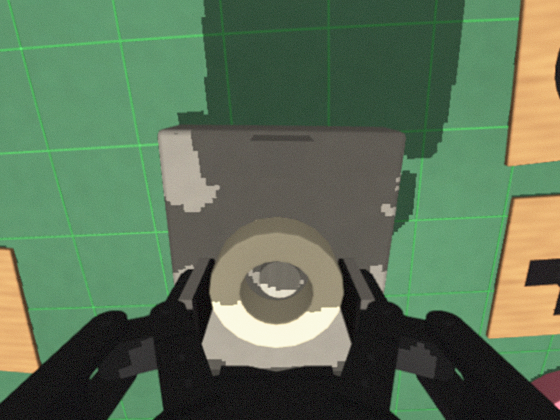

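Ring is held (59 mm) centred at (277,282). Lift and carry.

Call:
{"fn": "move_arm", "kwargs": {"steps": [[[0, 0, 3], 0], [[0, 0, 3], 0], [[-2, 3, 1], 0], [[-2, 4, 0], 0], [[0, 0, 0], 0]]}}

```text
time: 10.0
eef_pos: [0.5019, 0.0908, 0.0995]
orientation: [-1.255, -1.182, 1.164]
force: [-0.2, -0.4, -1.1]
gripper_width: 0.0592
```

```bash
cat >> m.py <<'E'
def heldring(c,z):
    h=cv2.cvtColor(c['image'],cv2.COLOR_RGB2HSV)
    T=bot.get_state()['eef_pos']; uv=proj(c,[T[0],T[1],z])[0]
    m,k=blob((h[...,1]>25)&(h[...,0]>15)&(h[...,0]<38)&(h[...,1]<110)&(h[...,2]>75),uv)
    p=plane(c,k,z)[:,:2].astype(np.float32); print('held',cv2.minEnclosingCircle(p),'tcp',T,m.sum())
E
python3 -c "
from m import *
s=st();heldring(shot('wrist'),s['eef_pos'][2]+.022)"
```

```text
t 10.00 tcp [0.5019 0.0908 0.0995] yaw 86.9 F [-0.2 -0.4 -1.1] w 0.0592 q6 -1.41
held ((0.4861544966697693, 0.06930040568113327), 0.056302424520254135) tcp [0.50320008 0.08980283 0.09959874] 24447
```

Call:
{"fn": "move_arm", "kwargs": {"steps": [[[-2.6, 5, 0], 0], [[-2.5, 4.8, 0], 0], [[0, 0, -1.5], 0], [[0, 0, -1.5], 0], [[0, 0, 0], 0]]}}

```text
time: 10.68
eef_pos: [0.457, 0.1879, 0.0691]
orientation: [-1.263, -1.185, 1.158]
force: [-1.0, -0.2, 0.3]
gripper_width: 0.0591
```

```bash
python3 -c "
from m import *
s=st();c=shot('wrist','w5.png')
# ring centre via bright parts circle: Hough
g=cv2.cvtColor(c['image'],cv2.COLOR_RGB2GRAY)
print(proj(c,[s['eef_pos'][0],s['eef_pos'][1],s['eef_pos'][2]+.022]), cv2.HoughCircles(cv2.medianBlur(g,5),cv2.HOUGH_GRADIENT,1,60,param1=120,param2=25,minRadius=50,maxRadius=80))"
```

```text
t 10.68 tcp [0.457  0.1879 0.0691] yaw 86.7 F [-1.  -0.2  0.3] w 0.0591 q6 -1.18
[[275.94856974 293.6540487 ]] [[[275.5 283.5  66.2]
  [ 61.5  65.5  66.5]]]
```

View pics/w5.png

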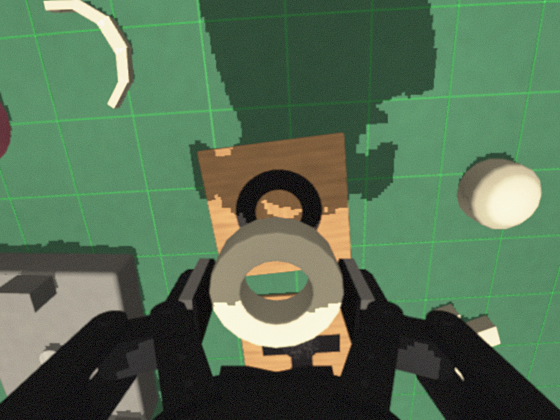

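Ring is held level at (276,283) over its card.

```bash
python3 -c "
from m import *
s=st();c=shot('wrist');p=plane(c,[[275.5,283.5]],s['eef_pos'][2]+.022)[0];print(p,p-s['eef_pos']);tilt()
p,cd=outline(c,(280,205),'b',.004);print(cv2.minAreaRect(p))"
```

```text
t 10.72 tcp [0.4577 0.188  0.0697] yaw 86.7 F [-0.1  0.3 -0.8] w 0.0595 q6 -1.18
[0.45237722 0.18809551 0.09169451] [-0.00530139  0.00012799  0.022     ]
tooly [ 0.032 -0.007 -0.999]
((0.44560131430625916, 0.18993915617465973), (0.032643552869558334, 0.022961795330047607), 85.30972290039062)
```

Call:
{"fn": "move_arm", "kwargs": {"steps": [[[-0.3, 0.15, -2], 0], [[0, 0, -2], 0], [[0, 0, -1], 0], [[0, 0, 0], 0], [[0, 0, 0], 0]]}}

```text
time: 11.4
eef_pos: [0.4603, 0.1887, 0.0222]
orientation: [-1.27, -1.19, 1.147]
force: [-0.1, -0.4, -0.4]
gripper_width: 0.059
```

Call:
{"fn": "move_arm", "kwargs": {"steps": [[[-0.7, 0.1, -0.8], 0], [[-0.1, 0, -0.8], 0], [[0, 0, 0], 0]]}}

```text
time: 11.78
eef_pos: [0.4522, 0.19, 0.0063]
orientation: [-1.271, -1.192, 1.146]
force: [-0.7, 0.3, -0.9]
gripper_width: 0.059
```

```bash
python3 -c "
from m import *
s=st();c=shot('wrist');tilt()
g=cv2.cvtColor(c['image'],cv2.COLOR_RGB2GRAY)
q=cv2.HoughCircles(cv2.medianBlur(g,5),cv2.HOUGH_GRADIENT,1,60,param1=120,param2=25,minRadius=55,maxRadius=75);print(q)
print(plane(c,q[0][:1,:2],s['eef_pos'][2]+.022))"
```

```text
t 11.78 tcp [0.4522 0.19   0.0063] yaw 86.4 F [-0.7  0.3 -0.9] w 0.0590 q6 -1.16
tooly [ 0.042 -0.005 -0.999]
[[[275.5 282.5  65.6]]]
[[0.44618765 0.19008492 0.0282706 ]]
```

Call:
{"fn": "move_arm", "kwargs": {"steps": [[[0.25, 0, -0.3], 0], [[0, 0, 0], 0], [[0, 0, 0], 0]]}}

```text
time: 12.2
eef_pos: [0.4556, 0.1902, 0.0034]
orientation: [-1.271, -1.193, 1.145]
force: [-0.6, 0.3, -0.0]
gripper_width: 0.0594
```

Call:
{"fn": "move_arm", "kwargs": {"steps": [[[0, 0, 0], 0], [[0, 0, 0], 0], [[0, 0, 0], 0], [[0, 0, 0], 0]], "claw": 8.5}}

```text
time: 12.7
eef_pos: [0.456, 0.1903, 0.0038]
orientation: [-1.272, -1.194, 1.144]
force: [0.3, 0.1, -0.4]
gripper_width: 0.0851
```

Call:
{"fn": "move_arm", "kwargs": {"steps": [[[0, 0, 2], 0], [[0, 0, 3], 0], [[0, 0, 4], 0], [[0, 0, 4], 0], [[0, 0, 0], 0]]}}

```text
time: 13.32
eef_pos: [0.4548, 0.1899, 0.1369]
orientation: [-1.271, -1.192, 1.146]
force: [-0.6, 0.2, -0.6]
gripper_width: 0.0849
```

```bash
python3 -c "
from m import *
s=st();tilt();c=shot('wrist','w6.png')"
```

```text
t 13.32 tcp [0.4548 0.1899 0.1369] yaw 86.4 F [-0.6  0.2 -0.6] w 0.0849 q6 -1.17
tooly [ 0.041 -0.005 -0.999]
```

View pics/w6.png

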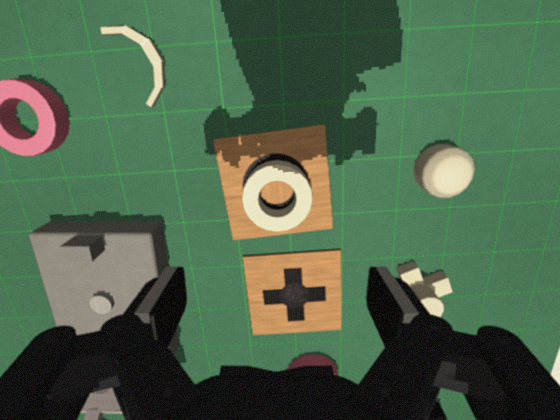

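Ring rests on its card at (277,196); cap at (446,171), cross at (428,290).

Run:
```python
from m import *
s=st();c=shot('wrist');h=cv2.cvtColor(c['image'],cv2.COLOR_RGB2HSV)
W=(h[...,2]>150)&(h[...,1]<80)
B=(h[...,0]>5)&(h[...,0]<24)&(h[...,1]>85)&(h[...,2]>45)
def m_(M,uv,z):
    m,k=blob(M,np.array(uv)); p=plane(c,cv2.convexHull(k).reshape(-1,2),z)[:,:2].astype(np.float32); return np.round(cv2.minEnclosingCircle(p)[0],4),cv2.minEnclosingCircle(p)[1],cv2.minAreaRect(p)
print('ring',m_(W,(277,196),.024)); print('card',m_(B,(275,190),.004)); print('ccard',m_(B,(293,300),.004))
print('cap',m_((h[...,2]>60)&(h[...,1]<100)&(h[...,0]<40),(446,171),.015))
print('hub',m_(W,(428,310),.036))
```

```text
t 13.38 tcp [0.4533 0.1894 0.1353] yaw 86.4 F [ 0.9  0.2 -1.3] w 0.0852 q6 -1.17
ring (array([0.455 , 0.1901]), 0.0297264214605093, ((0.4562716782093048, 0.18965812027454376), (0.05871482938528061, 0.05649275332689285), 74.02615356445312))
card (array([0.4567, 0.1898]), 0.015241727232933044, ((0.45591145753860474, 0.18939171731472015), (0.024573110044002533, 0.02604326419532299), 40.81025695800781))
ccard (array([0.5655, 0.2007]), 0.06696022301912308, ((0.5654621720314026, 0.20051003992557526), (0.09718301892280579, 0.09545376151800156), 0.9523596167564392))
cap (array([0.4415, 0.3331]), 0.02661093696951866, ((0.4419947564601898, 0.33288589119911194), (0.05262593924999237, 0.04330186918377876), 62.48557662963867))
hub (array([0.5644, 0.3265]), 0.01374101359397173, ((0.5626656413078308, 0.3284408748149872), (0.02707485854625702, 0.013628807850182056), 41.433135986328125))
```

Call:
{"fn": "move_arm", "kwargs": {"steps": [[[-0.6, 5, 0], 0], [[-0.5, 5, 0], 0], [[0, 4.4, -1], 0], [[0, 0, -2], 0], [[0, 0, 0], 0]]}}

```text
time: 14.05
eef_pos: [0.4362, 0.3339, 0.0952]
orientation: [-1.267, -1.172, 1.161]
force: [-0.3, -0.4, -0.4]
gripper_width: 0.0852
```

Run:
```python
from m import *
s=st();tilt();c=shot('wrist','w7.png');uv=proj(c,[.443,.335,.02])[0]
h=cv2.cvtColor(c['image'],cv2.COLOR_RGB2HSV)
for t in(80,110,140):
  m,k=blob((h[...,2]>t)&(h[...,1]<100)&(h[...,0]<40),uv); p=plane(c,k,.02)[:,:2].astype(np.float32); print(t,uv,k.min(0),k.max(0),cv2.minEnclosingCircle(p),cv2.minAreaRect(p))
k=np.array([[214,138],[324,125],[332,228],[233,240]])
```

```text
t 14.05 tcp [0.4362 0.3339 0.0952] yaw 86.3 F [-0.3 -0.4 -0.4] w 0.0852 q6 -0.90
tooly [ 0.023 -0.015 -1.   ]
80 [279.78730263 224.83022367] [250 191] [308 250] ((0.44044676423072815, 0.3344821035861969), 0.024039376527071) ((0.4403042197227478, 0.3346133828163147), (0.04290126636624336, 0.046606335788965225), 86.69739532470703)
110 [279.78730263 224.83022367] [250 197] [308 250] ((0.4427632689476013, 0.33436858654022217), 0.022055672481656075) ((0.4425327479839325, 0.3344847857952118), (0.04290126636624336, 0.042141880840063095), 86.69739532470703)
140 [279.78730263 224.83022367] [250 198] [308 250] ((0.4430411458015442, 0.33432891964912415), 0.02183605171740055) ((0.44291722774505615, 0.334372878074646), (0.04272937402129173, 0.041392985731363297), 86.54846954345703)
```

Call:
{"fn": "move_arm", "kwargs": {"steps": [[[0.3, 0.05, -2], 0], [[0, 0, -2], 0], [[0, 0, -2], 0], [[0, 0, -1], 0], [[0, 0, 0], 0]]}}

```text
time: 14.72
eef_pos: [0.4418, 0.3326, 0.0258]
orientation: [-1.269, -1.172, 1.154]
force: [0.1, -0.0, 0.0]
gripper_width: 0.0851
```

Call:
{"fn": "move_arm", "kwargs": {"steps": [[[0, 0.15, -1], 0], [[0, 0, -1], 0], [[0, 0, 0], 0]]}}

```text
time: 15.1
eef_pos: [0.4429, 0.3346, 0.006]
orientation: [-1.27, -1.174, 1.151]
force: [-0.5, -0.1, -1.1]
gripper_width: 0.085
```

Call:
{"fn": "move_arm", "kwargs": {"steps": [[[0, 0, -0.1], 0], [[0, 0, 0], 0], [[0, 0, 0], 0], [[0, 0, 0], 0], [[0, 0, 0], 0]], "claw": 0, "squeeze": 30}}

```text
time: 15.72
eef_pos: [0.4434, 0.3351, 0.0058]
orientation: [-1.27, -1.176, 1.15]
force: [0.3, -0.8, -1.2]
gripper_width: 0.0424
```

Run:
```python
from m import *
s=st();tilt();c=shot('wrist','w8.png')
```

```text
t 15.72 tcp [0.4434 0.3351 0.0058] yaw 86.0 F [ 0.3 -0.8 -1.2] w 0.0424 q6 -0.89
tooly [ 0.03  -0.01  -0.999]
```

View pics/w8.png

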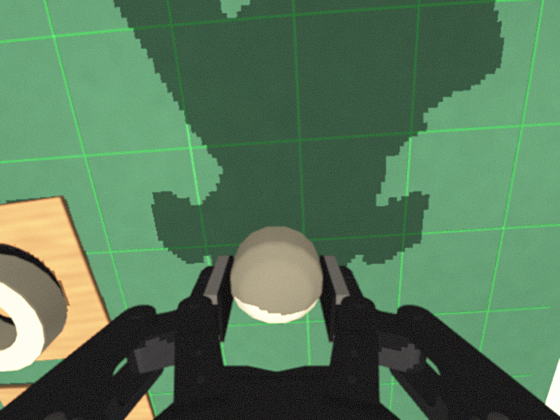

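Cap held (42 mm) at (277,275). Lift and carry across in front of the press.

Call:
{"fn": "move_arm", "kwargs": {"steps": [[[0, 0, 4], 0], [[0, -1, 5], 0], [[0, -4, 5], 0], [[0, -6, 0], 0], [[0, -6, 0], 0]]}}

```text
time: 16.4
eef_pos: [0.4449, 0.1657, 0.1486]
orientation: [-1.27, -1.185, 1.153]
force: [0.4, -0.4, -0.9]
gripper_width: 0.0421
```

Call:
{"fn": "move_arm", "kwargs": {"steps": [[[0, -6, 0], 0], [[0, -6, 0], 0], [[0, -6, 0], 0], [[0, -6, 0], 0], [[0, 0, 0], 0]]}}

```text
time: 17.02
eef_pos: [0.445, -0.0856, 0.1504]
orientation: [-1.278, -1.185, 1.148]
force: [0.5, 1.7, -0.3]
gripper_width: 0.042
```

Run:
```python
from m import *
s=st();tilt()
```

```text
t 17.02 tcp [ 0.445  -0.0856  0.1504] yaw 86.2 F [ 0.5  1.7 -0.3] w 0.0420 q6 -1.79
tooly [ 0.041 -0.012 -0.999]
```

Call:
{"fn": "move_arm", "kwargs": {"steps": [[[3, -5, 0], 0], [[5, -5, 0], 0], [[5, -0.8, -2], 0], [[0, 0, -3], 0], [[0, 0, 0], 0]]}}

```text
time: 17.65
eef_pos: [0.5748, -0.1889, 0.0989]
orientation: [-1.275, -1.187, 1.145]
force: [0.2, 0.2, -0.0]
gripper_width: 0.0421
```

Run:
```python
from m import *
s=st();tilt();c=shot('wrist','w9.png')
h=cv2.cvtColor(c['image'],cv2.COLOR_RGB2HSV)
p,cd=outline(c,proj(c,[.579,-.1925,.004])[0],'b',.004);r=cv2.minAreaRect(p);print(r)
```

```text
t 17.65 tcp [ 0.5748 -0.1889  0.0989] yaw 86.2 F [ 0.2  0.2 -0. ] w 0.0421 q6 -1.90
tooly [ 0.041 -0.008 -0.999]
((0.5787690877914429, -0.1922876089811325), (0.0958794355392456, 0.09607961773872375), 83.28807830810547)
```

View pics/w9.png

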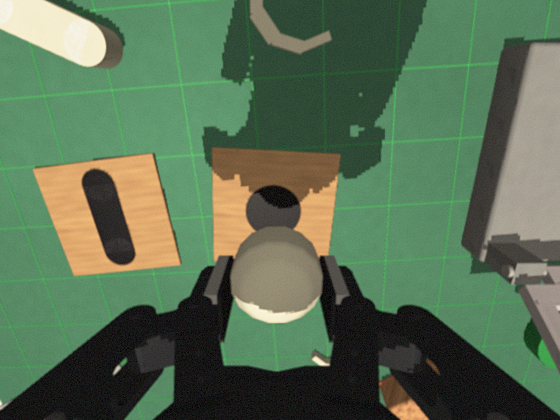

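Cap is still level at (277,275); card silhouette at (273,208) agrees with the earlier fix.

Call:
{"fn": "move_arm", "kwargs": {"steps": [[[0.2, -0.35, -2], 0], [[0, 0, -2], 0], [[0, 0, -2], 0], [[0, 0, -1], 0], [[0, 0, 0], 0]]}}

```text
time: 18.32
eef_pos: [0.5816, -0.1897, 0.0371]
orientation: [-1.286, -1.198, 1.145]
force: [-0.3, 0.0, -0.5]
gripper_width: 0.0419
```

Call:
{"fn": "move_arm", "kwargs": {"steps": [[[-0.2, -0.25, -1], 0], [[0, 0, -1], 0], [[0, 0, -0.3], 0], [[0, 0, 0], 0]]}}

```text
time: 18.82
eef_pos: [0.5807, -0.1927, 0.0148]
orientation: [-1.29, -1.2, 1.144]
force: [-0.4, 0.8, 0.2]
gripper_width: 0.042
```

Call:
{"fn": "move_arm", "kwargs": {"steps": [[[-0.05, 0, -0.35], 0], [[0, 0, 0], 0], [[0, 0, -0.1], 0], [[0, 0, 0], 0]]}}

```text
time: 19.32
eef_pos: [0.5806, -0.193, 0.0103]
orientation: [-1.291, -1.201, 1.144]
force: [0.2, 0.1, 0.5]
gripper_width: 0.0423
```

Call:
{"fn": "move_arm", "kwargs": {"steps": [[[0, 0, 0], 0], [[0, 0, 0], 0], [[0, 0, 0], 0], [[0, 0, 0], 0]], "claw": 7}}

```text
time: 19.82
eef_pos: [0.581, -0.193, 0.0107]
orientation: [-1.291, -1.201, 1.143]
force: [-0.7, -0.3, -0.0]
gripper_width: 0.0699
```

Call:
{"fn": "move_arm", "kwargs": {"steps": [[[0, 0, 3], 0], [[0, 0, 4], 0], [[0, 0, 5], 0], [[-2, -2, 2], 0], [[0, 0, 0], 0]]}}

```text
time: 20.45
eef_pos: [0.5596, -0.2128, 0.154]
orientation: [-1.289, -1.2, 1.145]
force: [0.7, 1.0, -0.6]
gripper_width: 0.0702
```

Run:
```python
from m import *
s=st();tilt();c=shot('wrist','w10.png')
h=cv2.cvtColor(c['image'],cv2.COLOR_RGB2HSV)
for n,M,uv,z in(('cap',(h[...,2]>110)&(h[...,1]<100)&(h[...,0]<40),[.579,-.1925,.02],.024),('card',brown(h),[.579,-.1925,.004],.004),('bcard',brown(h),[.5775,-.3245,.004],.004),('bar',(h[...,2]>150)&(h[...,1]<80),[.441,-.324,.024],.024)):
  m,k=blob(M,proj(c,uv)[0]); p=plane(c,k,z)[:,:2].astype(np.float32); print(n,k.min(0),k.max(0),cv2.minEnclosingCircle(p),cv2.minAreaRect(p),pose(p))
```

```text
t 20.45 tcp [ 0.5596 -0.2128  0.154 ] yaw 86.5 F [ 0.7  1.  -0.6] w 0.0702 q6 -1.96
tooly [ 0.058 -0.014 -0.998]
cap [278 188] [324 232] ((0.5803210139274597, -0.1934954822063446), 0.022371115162968636) ((0.5804522037506104, -0.1927393227815628), (0.042130015790462494, 0.04311976209282875), 86.68323516845703) 12.636591532025674
card [250 149] [356 247] ((0.5781899690628052, -0.19190925359725952), 0.06672600656747818) ((0.5784468650817871, -0.192344531416893), (0.09605937451124191, 0.09583830833435059), 83.2331771850586) -23.967440788436576
bcard [106 154] [222 253] ((0.5766481161117554, -0.323894202709198), 0.06678995490074158) ((0.5767083168029785, -0.32407239079475403), (0.09624391794204712, 0.0965389609336853), 3.2335147857666016) -75.22261433002558
bar [70 14] [176  86] ((0.4399999976158142, -0.3255096673965454), 0.04256141930818558) ((0.439797043800354, -0.3253994882106781), (0.08492213487625122, 0.027065154165029526), 61.49636459350586) 61.45060162868781
```

View pics/w10.png

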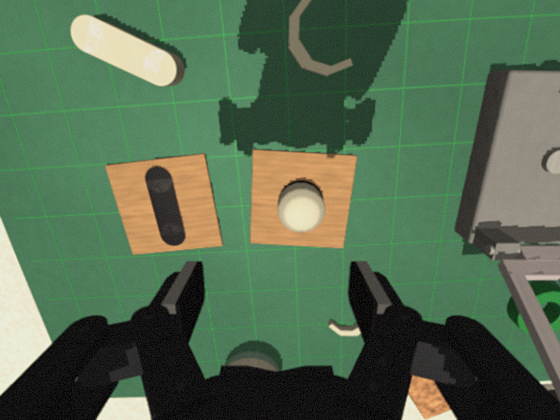

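Cap sits 2 mm from the card centre. Next the bar, at (127,50): centre (0.440,−0.325), axis 61.5°; turn the jaws to −28.5°.

Call:
{"fn": "move_arm", "kwargs": {"steps": [[[-2.4, -2.2, -0.4], -10.5], [[-2.4, -2.2, -0.4], -10.5], [[-2.4, -2.2, -0.4], -10.5], [[-2.4, -2.2, -0.4], -10.5], [[-2.4, -2.2, -0.4], -10.5]]}}

```text
time: 21.12
eef_pos: [0.4391, -0.3193, 0.1267]
orientation: [-1.577, -0.458, 0.446]
force: [0.6, -0.3, 0.4]
gripper_width: 0.0701
```

Call:
{"fn": "move_arm", "kwargs": {"steps": [[[0, 0, -0.5], -10.5], [[0, 0, -0.5], -10.5], [[0, 0, -0.5], -10.5], [[0, 0, -0.5], -10.5], [[0, 0, -0.5], -10.5]]}}

```text
time: 21.75
eef_pos: [0.4367, -0.316, 0.0935]
orientation: [-1.592, 0.306, -0.27]
force: [0.2, -0.2, 0.5]
gripper_width: 0.0701
```

```bash
cat > b.py <<'E'
from m import *
s=st();tilt();c=shot('wrist')
h=cv2.cvtColor(c['image'],cv2.COLOR_RGB2HSV)
m,k=blob((h[...,2]>110)&(h[...,1]<80),proj(c,[.441,-.324,.024])[0]); p=plane(c,k,.024)[:,:2].astype(np.float32); print(k.min(0),k.max(0),cv2.minAreaRect(p),pose(p))
E
python3 b.py
```

```text
t 21.75 tcp [ 0.4367 -0.316   0.0935] yaw -20.9 F [ 0.2 -0.2  0.5] w 0.0701 q6 -0.28
tooly [-0.03  -0.035 -0.999]
[261 164] [311 278] ((0.44075167179107666, -0.32344597578048706), (0.09000837802886963, 0.028156399726867676), 60.3375358581543) 60.76060992864449
```

Call:
{"fn": "move_arm", "kwargs": {"steps": [[[0.3, -0.6, -2], -8], [[0, -0.2, -2], 0], [[0, 0, -2], 0], [[0, 0, -0.5], 0], [[0, 0, 0], 0]]}}

```text
time: 22.42
eef_pos: [0.4403, -0.3207, 0.0218]
orientation: [-1.568, 0.42, -0.37]
force: [-0.4, -0.2, -0.5]
gripper_width: 0.0699
```

```bash
python3 b.py
```

```text
t 22.43 tcp [ 0.4403 -0.3207  0.0218] yaw -28.8 F [-0.4 -0.2 -0.5] w 0.0699 q6 -0.14
tooly [-0.038 -0.024 -0.999]
[251 186] [306 345] ((0.441379576921463, -0.32279008626937866), (0.091705322265625, 0.02743927203118801), 60.80763626098633) 60.64576043850408
```

Call:
{"fn": "move_arm", "kwargs": {"steps": [[[0, -0.3, -0.9], 0], [[0, 0, -0.6], 0], [[0, 0, 0], 0]]}}

```text
time: 22.85
eef_pos: [0.4413, -0.3247, 0.0076]
orientation: [-1.57, 0.417, -0.372]
force: [-0.9, 0.6, 0.2]
gripper_width: 0.0701
```

Call:
{"fn": "move_arm", "kwargs": {"steps": [[[0, 0, 0], 0], [[0, 0, 0], 0], [[0, 0, 0], 0], [[0, 0, 0], 0], [[0, 0, 0], 0]], "claw": 0, "squeeze": 35}}

```text
time: 23.48
eef_pos: [0.4417, -0.325, 0.0084]
orientation: [-1.57, 0.416, -0.374]
force: [0.2, -0.2, 0.4]
gripper_width: 0.0251
```

```bash
python3 b.py
```

```text
t 23.48 tcp [ 0.4417 -0.325   0.0084] yaw -28.7 F [ 0.2 -0.2  0.4] w 0.0251 q6 -0.14
tooly [-0.034 -0.028 -0.999]
[246 188] [307 361] ((0.44297662377357483, -0.3241211771965027), (0.09237135201692581, 0.02736382931470871), 61.492431640625) 60.344414068381404
```

Call:
{"fn": "move_arm", "kwargs": {"steps": [[[0, 0, 4], 0], [[1.5, 0, 3], -9.5], [[3, 0, 0], -9.5], [[3, 0, 0], -9.5], [[3, 0, 0], -9.5]]}}

```text
time: 24.15
eef_pos: [0.5457, -0.3236, 0.0801]
orientation: [-1.387, 0.958, -0.892]
force: [-0.4, -0.4, -0.4]
gripper_width: 0.0254
```

Call:
{"fn": "move_arm", "kwargs": {"steps": [[[2, 0, 0], -9.5], [[1, 0, 0], -9.5], [[0, 0, 0], 0]]}}

```text
time: 24.52
eef_pos: [0.5789, -0.3234, 0.0793]
orientation: [-1.243, 1.215, -1.143]
force: [0.0, -0.5, -0.0]
gripper_width: 0.0251
```

```bash
cat > b2.py <<'E'
from m import *
s=st();tilt();c=shot('wrist','b2.png');T=s['eef_pos']
h=cv2.cvtColor(c['image'],cv2.COLOR_RGB2HSV); z=T[2]+.016
m,k=blob((h[...,2]>75)&(h[...,1]<80)&(h[...,0]<40)&(h[...,0]>12),proj(c,[T[0],T[1],z])[0]); p=plane(c,k,z)[:,:2].astype(np.float32); print(k.min(0),k.max(0),cv2.minAreaRect(p),pose(p))
E
python3 b2.py
```

```text
t 24.52 tcp [ 0.5789 -0.3234  0.0793] yaw -87.5 F [ 0.  -0.5 -0. ] w 0.0251 q6 0.96
tooly [-0.039  0.02  -0.999]
[243 188] [320 360] ((0.5816057920455933, -0.32671117782592773), (0.09122748672962189, 0.03419274464249611), 4.272829055786133) 1.8652739144089892
```

View pics/b2.png

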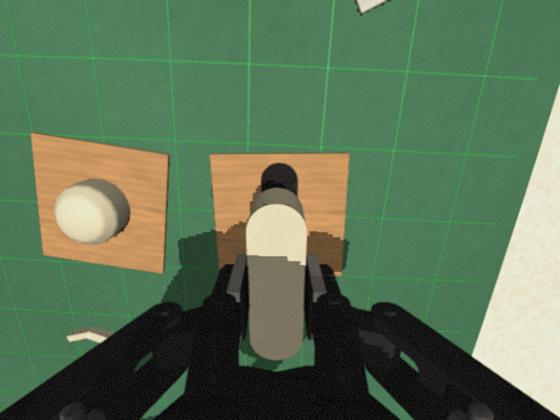

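Bar held over its card at (277,280), aligned. Lower it.

Call:
{"fn": "move_arm", "kwargs": {"steps": [[[-0.3, -0.1, -2], 0], [[-0.1, 0, -2], 0], [[0, 0, -1.2], 0], [[0, 0, 0], 0]]}}

```text
time: 25.08
eef_pos: [0.5713, -0.3239, 0.0262]
orientation: [-1.248, 1.209, -1.134]
force: [0.6, -0.6, -0.3]
gripper_width: 0.0253
```

Call:
{"fn": "move_arm", "kwargs": {"steps": [[[0.5, -0.05, -0.6], 0], [[0, 0, -0.5], 0], [[0, 0, 0], 0]]}}

```text
time: 25.45
eef_pos: [0.5776, -0.3251, 0.016]
orientation: [-1.248, 1.206, -1.135]
force: [-0.1, 0.3, -0.6]
gripper_width: 0.0248
```

```bash
python3 b2.py
```

```text
t 25.45 tcp [ 0.5776 -0.3251  0.016 ] yaw -86.9 F [-0.1  0.3 -0.6] w 0.0248 q6 0.95
tooly [-0.04   0.019 -0.999]
[245 188] [322 360] ((0.5802462697029114, -0.3290078341960907), (0.0912567675113678, 0.03456387668848038), 3.6434504985809326) 2.623968489706771
```

Call:
{"fn": "move_arm", "kwargs": {"steps": [[[-0.1, 0, -0.3], 0], [[0, 0, -0.05], 0], [[0, 0, 0], 0]]}}

```text
time: 25.88
eef_pos: [0.5771, -0.3254, 0.0131]
orientation: [-1.248, 1.205, -1.136]
force: [-0.1, -0.6, -1.0]
gripper_width: 0.0251
```

Call:
{"fn": "move_arm", "kwargs": {"steps": [[[0, 0, 0], 0], [[0, 0, 0], 0], [[0, 0, 0], 0], [[0, 0, 3], 0], [[0, 0, 5], 0]], "claw": 6}}

```text
time: 26.5
eef_pos: [0.5739, -0.3234, 0.0901]
orientation: [-1.25, 1.213, -1.128]
force: [1.1, -0.7, -0.0]
gripper_width: 0.06
```

Call:
{"fn": "move_arm", "kwargs": {"steps": [[[-3, 4, 5], 0], [[-4, 4, 2], 0], [[-3, 5, 0], 0], [[0, 0, 0], 0]]}}

```text
time: 27.0
eef_pos: [0.4779, -0.1975, 0.161]
orientation: [-1.246, 1.205, -1.138]
force: [0.5, -0.6, 0.1]
gripper_width: 0.0601
```

Run:
```python
from m import *
s=st();tilt();c=shot('wrist');D=shot('side')
for n,c in(('w',c),('d',D)):
  h=cv2.cvtColor(c['image'],cv2.COLOR_RGB2HSV)
  for nm,M,uv,z in(('bar',(h[...,2]>110)&(h[...,1]<80)&(h[...,0]<40),[.577,-.3245,.028],.028),('card',brown(h),[.577,-.3245,.004],.004)):
    m,k=blob(M,proj(c,uv)[0]); p=plane(c,k,z)[:,:2].astype(np.float32); print(n,nm,k.min(0),k.max(0),cv2.minAreaRect(p),pose(p))
```

```text
t 27.00 tcp [ 0.4779 -0.1975  0.161 ] yaw -86.9 F [ 0.5 -0.6  0.1] w 0.0601 q6 1.04
tooly [-0.036  0.018 -0.999]
w bar [423  27] [469 137] ((0.5769715309143066, -0.3261929154396057), (0.0830548107624054, 0.02733146771788597), 3.3478550910949707) 3.076598984019487
w card [371  23] [496 140] ((0.57743901014328, -0.3247487246990204), (0.09592064470052719, 0.09656242281198502), 3.190518856048584) -87.38800165906974
d bar [336 297] [372 324] ((0.57277512550354, -0.331936240196228), (0.09548015892505646, 0.03904743120074272), 3.914680004119873) 9.651130821374169
d card [321 292] [382 339] ((0.5778433084487915, -0.3245351314544678), (0.09705425798892975, 0.09698586910963058), 2.9238147735595703) -74.00411796328342
```

Bar is on its card (1.5 mm, 0.2° off). On to the cross.

Call:
{"fn": "move_arm", "kwargs": {"steps": [[[-2, 6, 0], 10], [[0, 6, 0], 10], [[0, 6, 0], 10], [[0, 6, 0], 10], [[0, 6, 0], 10]]}}

```text
time: 27.72
eef_pos: [0.4741, 0.0963, 0.1622]
orientation: [-1.532, 0.505, -0.486]
force: [1.2, 0.1, -0.2]
gripper_width: 0.0599
```

Call:
{"fn": "move_arm", "kwargs": {"steps": [[[0, 6, 0], 10], [[1, 6, 0], 10], [[3, 6, 0], 10], [[3, 3, 0], 0], [[0, 0, 0], 0]]}}

```text
time: 28.35
eef_pos: [0.5528, 0.3119, 0.1609]
orientation: [-1.587, 0.066, -0.069]
force: [1.0, 0.0, -0.8]
gripper_width: 0.0599
```

Run:
```python
from m import *
s=st();tilt();c=shot('wrist','w11.png');print(proj(c,[[.564,.327,.036],[.5665,.2015,.004]]))
```

```text
t 28.35 tcp [0.5528 0.3119 0.1609] yaw -4.9 F [ 1.   0.  -0.8] w 0.0599 q6 0.55
tooly [ 0.001 -0.017 -1.   ]
[[286.58378889 179.95973866]
 [296.48328972 284.66390412]]
```

View pics/w11.png

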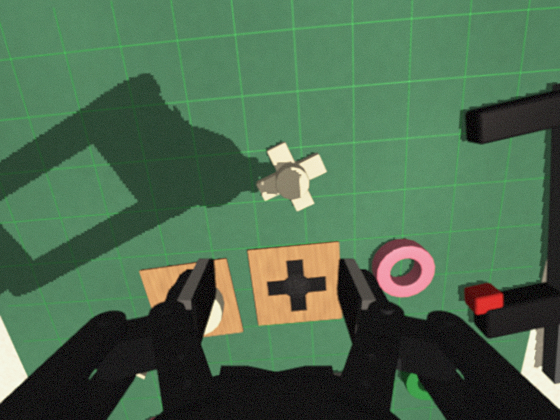

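Cross at (291,180) with arm ends near (275,145), (305,207), (324,162), (261,190).

Run:
```python
from m import *
c=shot('wrist');h=cv2.cvtColor(c['image'],cv2.COLOR_RGB2HSV)
P=plane(c,[[275.5,145.5],[304.5,207],[323.5,161.5],[261,190]],.014)[:,:2];print(P.round(4),P.mean(0))
for a,b in((0,1),(2,3)): d=P[a]-P[b];print(np.hypot(*d),np.degrees(np.arctan2(d[1],d[0])),(P[a]+P[b])/2)
m,k=blob((h[...,2]>80)&(h[...,1]<85)&(h[...,0]<40)&(h[...,0]>10),np.array((291,180)))
p=plane(c,cv2.approxPolyDP(cv2.convexHull(k),3,True).reshape(-1,2),.014)[:,:2];print(m.sum(),p.round(4).tolist(),cv2.minAreaRect(p.astype(np.float32)))
S=shot('scene');hs=cv2.cvtColor(S['image'],cv2.COLOR_RGB2HSV);m,k=blob((hs[...,2]>135)&(hs[...,1]<85),np.array((355,362)))
q=cv2.approxPolyDP(cv2.convexHull(k),2,True).reshape(-1,2);print(q.tolist(),plane(S,q,.014)[:,:2].round(4).tolist(), plane(S,[[355,355]],.036))
```

```text
[[0.5548 0.3528]
 [0.5775 0.2919]
 [0.5975 0.3345]
 [0.5375 0.3124]] [0.56680923 0.32291673]
0.06498898377735798 110.49621753260087 [0.56614607 0.32236418]
0.06392599812166265 20.20762543121758 [0.56747238 0.32346928]
2542 [[0.5637, 0.357], [0.5946, 0.3435], [0.6014, 0.3272], [0.5879, 0.2971], [0.5721, 0.2903], [0.5414, 0.3041], [0.5354, 0.3195], [0.5497, 0.3519]] ((0.5684491395950317, 0.32351210713386536), (0.05771110951900482, 0.057254690676927567), 66.1662826538086)
[[337, 351], [344, 345], [363, 360], [360, 363], [353, 363], [344, 359]] [[0.5869, 0.2961], [0.5691, 0.2929], [0.555, 0.333], [0.563, 0.3349], [0.5741, 0.3287], [0.5841, 0.3147]] [[0.57001951 0.32396829 0.036     ]]
```

Call:
{"fn": "move_arm", "kwargs": {"steps": [[[0.9, 0.7, -4], 0], [[0.5, 0.4, -4], 0], [[0, 0, -2], 0], [[0, 0, 0], 0]]}}

```text
time: 29.0
eef_pos: [0.5621, 0.3131, 0.0599]
orientation: [-1.591, 0.077, -0.072]
force: [0.7, -1.0, 0.7]
gripper_width: 0.06
```

Call:
{"fn": "move_arm", "kwargs": {"steps": [[[0.6, 1.0, -1], 0], [[0.1, 0.1, -1], 0], [[0, 0, 0], 0]]}}

```text
time: 29.38
eef_pos: [0.5711, 0.3242, 0.0415]
orientation: [-1.589, 0.075, -0.076]
force: [0.2, -0.3, -0.3]
gripper_width: 0.0601
```

Run:
```python
from m import *
s=st();tilt();c=shot('wrist');h=cv2.cvtColor(c['image'],cv2.COLOR_RGB2HSV)
uv=proj(c,[.568,.3234,.014])[0]
m,k=blob((h[...,2]>80)&(h[...,1]<85)&(h[...,0]<40)&(h[...,0]>10),uv)
p=plane(c,cv2.approxPolyDP(cv2.convexHull(k),3,True).reshape(-1,2),.014)[:,:2];print(m.sum(),cv2.minAreaRect(p.astype(np.float32)),cv2.boundingRect(k))
```

```text
t 29.38 tcp [0.5711 0.3242 0.0415] yaw -5.5 F [ 0.2 -0.3 -0.3] w 0.0601 q6 0.57
tooly [-0.   -0.02 -1.  ]
6580 ((0.5695738196372986, 0.3249034285545349), (0.06062993407249451, 0.056611500680446625), 65.30181884765625) (217, 188, 111, 107)
```

Call:
{"fn": "move_arm", "kwargs": {"steps": [[[-0.2, 0.05, -1.2], 0], [[0, 0.05, -0.9], 0], [[0, 0, -0.1], 0], [[0, 0, 0], 0]]}}

```text
time: 29.92
eef_pos: [0.5693, 0.3257, 0.0191]
orientation: [-1.588, 0.074, -0.077]
force: [-1.1, -0.5, -0.3]
gripper_width: 0.06
```

Call:
{"fn": "move_arm", "kwargs": {"steps": [[[0, 0, 0], 0], [[0, 0, 0], 0], [[0, 0, 0], 0], [[0, 0, 0], 0]], "claw": 0, "squeeze": 35}}

```text
time: 30.42
eef_pos: [0.5699, 0.326, 0.02]
orientation: [-1.587, 0.072, -0.078]
force: [-0.0, 0.6, -1.1]
gripper_width: 0.0285
```

Call:
{"fn": "move_arm", "kwargs": {"steps": [[[0, 0, 3], 0], [[0, -2, 3], -9.5], [[0, -5, 0], -9.5], [[0, -4, 0], 0], [[0, 0, 0], 0]]}}

```text
time: 31.05
eef_pos: [0.5698, 0.214, 0.0815]
orientation: [-1.56, 0.342, -0.343]
force: [0.6, 1.1, -0.6]
gripper_width: 0.0286
```

Run:
```python
from m import *
s=st();tilt();c=shot('wrist','w12.png')
```

```text
t 31.05 tcp [0.5698 0.214  0.0815] yaw -25.0 F [ 0.6  1.1 -0.6] w 0.0286 q6 0.74
tooly [-0.003 -0.016 -1.   ]
```

View pics/w12.png

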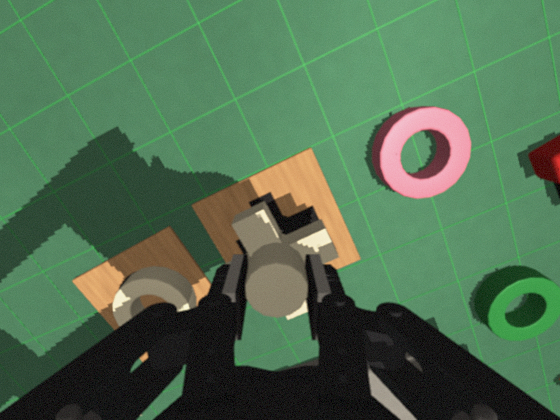

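Cross held at (277,280), arms parallel to its silhouette. Lower it.

Call:
{"fn": "move_arm", "kwargs": {"steps": [[[-0.2, -1.0, -2], 0], [[0, 0, -1.5], 0], [[0, 0, -1], 0], [[0, 0, 0], 0]]}}

```text
time: 31.6
eef_pos: [0.5692, 0.2095, 0.0351]
orientation: [-1.556, 0.338, -0.342]
force: [-0.0, -0.3, -0.3]
gripper_width: 0.0285
```

Call:
{"fn": "move_arm", "kwargs": {"steps": [[[-0.1, -0.65, -0.6], 0], [[0, 0, -0.2], 0], [[0, 0, 0], 0]]}}

```text
time: 31.98
eef_pos: [0.5689, 0.2036, 0.0271]
orientation: [-1.556, 0.337, -0.343]
force: [0.2, -0.4, -0.6]
gripper_width: 0.0284
```

Call:
{"fn": "move_arm", "kwargs": {"steps": [[[-0.1, -0.1, -0.25], 0], [[0, 0, 0], 0], [[0, 0, 0], 0]]}}

```text
time: 32.35
eef_pos: [0.5683, 0.2026, 0.0251]
orientation: [-1.555, 0.336, -0.344]
force: [0.3, -0.1, -0.4]
gripper_width: 0.0287
```

Call:
{"fn": "move_arm", "kwargs": {"steps": [[[0, 0, 0], 0], [[0, 0, 0], 0], [[0, 0, 0], 0], [[0, 0, 0], 0]], "claw": 6}}

```text
time: 32.85
eef_pos: [0.5687, 0.2027, 0.0255]
orientation: [-1.555, 0.335, -0.344]
force: [-0.4, -0.1, -0.5]
gripper_width: 0.06
```

Call:
{"fn": "move_arm", "kwargs": {"steps": [[[0, 0, 3], 0], [[0, 0, 4], 0], [[-3, -3, 5], 0], [[-4, -4, 3], 0], [[-4, -4, 2], 0]]}}

```text
time: 33.48
eef_pos: [0.4601, 0.0937, 0.195]
orientation: [-1.556, 0.332, -0.341]
force: [0.6, -0.5, 1.8]
gripper_width: 0.06
```

Call:
{"fn": "move_arm", "kwargs": {"steps": [[[-1, -4, 1], 0], [[0, -4, 1], 0], [[0, 0, 0], 0], [[0, 0, 0], 0]]}}

```text
time: 33.98
eef_pos: [0.4462, 0.0102, 0.2183]
orientation: [-1.555, 0.331, -0.346]
force: [-0.7, 0.5, -0.1]
gripper_width: 0.0603
```

Run:
```python
from m import *
s=st();c=shot('wrist');S=shot('scene');D=shot('side')
def meas(n,c,nm,uv,z,M):
    m,k=blob(M,proj(c,uv)[0]); p=plane(c,cv2.convexHull(k).reshape(-1,2),z)[:,:2].astype(np.float32); r=cv2.minAreaRect(p)
    print(n,nm,k.min(0),k.max(0),np.round(r[0],4),np.round(r[1],4),round(r[2],1),np.round(cv2.minEnclosingCircle(p)[0],4))
for n,c in(('w',c),('s',S),('d',D)):
  h=cv2.cvtColor(c['image'],cv2.COLOR_RGB2HSV);W=(h[...,2]>130)&(h[...,1]<85)&(h[...,0]<40)&(h[...,0]>10);B=brown(h)|W|(h[...,2]<60)
  for nm,x,y,z in(('ring',.452,.19,.024),('cross',.567,.2015,.018)):
    try: meas(n,c,nm,[x,y,z],z,W); meas(n,c,nm+'_card',[x,y,.004],.004,brown(h))
    except Exception as e: print(n,nm,e)
def tile(c,xy,w=70):
    x,y=proj(c,[*xy,.02])[0].astype(int);y=max(y,53);x=max(x,w); return cv2.resize(c['image'][y-52:y+53,x-w:x+w],(400,300),interpolation=cv2.INTER_CUBIC)
t=np.vstack([np.hstack([tile(S,(.51,.19)),tile(D,(.51,.19))]),np.hstack([cv2.resize(shot('wrist')['image'],(400,300)),tile(S,(.62,.02),90)])])
cv2.imwrite('pics/t3.png',t[:,:,::-1])
```

```text
t 33.98 tcp [0.4462 0.0102 0.2183] yaw -24.7 F [-0.7  0.5 -0.1] w 0.0603 q6 0.37
w ring [171   0] [234  41] [0.4509 0.1787] [0.0346 0.0593] 65.1 [0.4556 0.1888]
w ring_card [189   0] [217  25] [0.4526 0.1908] [0.0221 0.028 ] 65.1 [0.4533 0.192 ]
w cross [171   0] [234  41] [0.4504 0.1804] [0.0352 0.0604] 65.1 [0.4551 0.1907]
w cross_card [271   0] [320  20] [0.537  0.1546] [0.0176 0.0483] 65.6 [0.5406 0.1626]
s ring [348 264] [377 291] [0.4588 0.1921] [0.0601 0.0631] 80.8 [0.459  0.1957]
s ring_card [356 273] [368 282] [0.4495 0.1871] [0.0219 0.025 ] 54.5 [0.4497 0.1873]
s cross [303 291] [333 322] [0.5698 0.204 ] [0.0611 0.0558] 47.9 [0.5698 0.2039]
s cross_card [287 281] [351 338] [0.5669 0.2028] [0.0958 0.0947] 0.9 [0.5665 0.2023]
d ring [193 194] [214 207] [0.4582 0.1912] [0.0607 0.0586] 67.9 [0.4586 0.192 ]
d ring_card [181 199] [225 222] [0.4515 0.1893] [0.0975 0.097 ] 3.4 [0.4514 0.1887]
d cross [231 180] [249 189] [0.5906 0.2176] [0.0362 0.0575] 42.2 [0.5897 0.2156]
d cross_card [216 181] [260 206] [0.5679 0.2   ] [0.0959 0.0961] 1.0 [0.5682 0.2013]
```

View pics/t3.png

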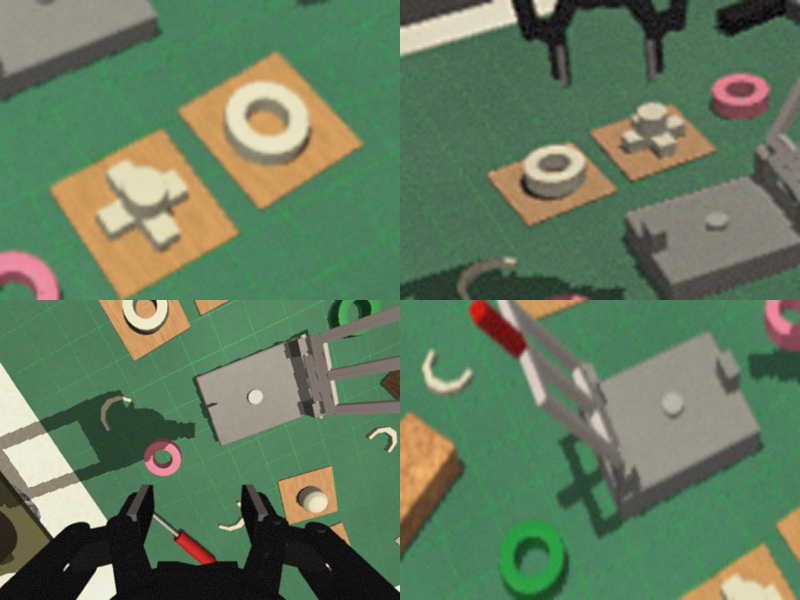

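All look flat; ring is ~6 mm off in x, so I'll mend it: close the jaws along x about the card centre, which centres the ring.

Call:
{"fn": "move_arm", "kwargs": {"steps": [[[0.1, 6, 0], 8], [[0.1, 6, -2], 8], [[0.1, 5.5, -4], 8], [[0, 0, -4], 0], [[0, 0, 0], 0]], "claw": 8.5}}

```text
time: 34.8
eef_pos: [0.4508, 0.1891, 0.1188]
orientation: [-1.579, -0.017, -0.006]
force: [0.3, 0.2, 0.5]
gripper_width: 0.085
```

Run:
```python
from m import *
s=st();tilt();c=shot('wrist');h=cv2.cvtColor(c['image'],cv2.COLOR_RGB2HSV)
for nm,z,M in(('ring',.024,(h[...,2]>130)&(h[...,1]<85)&(h[...,0]<40)),('card',.004,brown(h))):
    m,k=blob(M,proj(c,[.456,.19,z])[0]); p=plane(c,k,z)[:,:2].astype(np.float32); print(nm,k.min(0),k.max(0),cv2.minEnclosingCircle(p),cv2.minAreaRect(p))
```

```text
t 34.80 tcp [0.4508 0.1891 0.1188] yaw 0.4 F [0.3 0.2 0.5] w 0.0850 q6 0.32
tooly [ 0.015 -0.008 -1.   ]
ring [244 171] [317 242] ((0.45582789182662964, 0.19049939513206482), 0.02989169955253601) ((0.4559042155742645, 0.18984642624855042), (0.05807588994503021, 0.058031629770994186), 41.24444580078125)
card [261 189] [292 219] ((0.45420128107070923, 0.18790803849697113), 0.014385176822543144) ((0.4538247287273407, 0.18695539236068726), (0.026956021785736084, 0.02635972574353218), 26.706668853759766)
```

Call:
{"fn": "move_arm", "kwargs": {"steps": [[[0, 0, -4], 0], [[0, 0, -3], 0], [[0, 0, -1.5], 0], [[0, 0, 0], 0]]}}

```text
time: 35.35
eef_pos: [0.4602, 0.1908, 0.0405]
orientation: [-1.572, -0.028, -0.023]
force: [0.2, 0.1, -0.8]
gripper_width: 0.0849
```

Call:
{"fn": "move_arm", "kwargs": {"steps": [[[-0.9, 0, -0.5], 0], [[-0.2, 0, -0.5], 0], [[0, 0, 0], 0]]}}

```text
time: 35.72
eef_pos: [0.4511, 0.1912, 0.0333]
orientation: [-1.57, -0.032, -0.029]
force: [-0.3, -0.1, 0.1]
gripper_width: 0.085
```

Call:
{"fn": "move_arm", "kwargs": {"steps": [[[-0.2, 0, -1], 0], [[-0.2, 0, -1], 0], [[-0.1, 0, -0.6], 0], [[0, 0, 0], 0]]}}

```text
time: 36.22
eef_pos: [0.4458, 0.1913, 0.0056]
orientation: [-1.57, -0.032, -0.029]
force: [0.3, -0.2, -0.2]
gripper_width: 0.0851
```

Call:
{"fn": "move_arm", "kwargs": {"steps": [[[0.4, -0.1, 0], 0], [[0, 0, 0], 0], [[0, 0, 0], 0]]}}

```text
time: 36.6
eef_pos: [0.4507, 0.1904, 0.0057]
orientation: [-1.57, -0.033, -0.029]
force: [0.1, -0.3, -0.0]
gripper_width: 0.0849
```

Call:
{"fn": "move_arm", "kwargs": {"steps": [[[0, 0, 0], 0], [[0, 0, 0], 0], [[0, 0, 0], 0], [[0, 0, 0], 0]], "claw": 0, "squeeze": 20}}

```text
time: 37.1
eef_pos: [0.4512, 0.1905, 0.0065]
orientation: [-1.57, -0.034, -0.031]
force: [-0.2, 1.0, -0.1]
gripper_width: 0.058
```

Call:
{"fn": "move_arm", "kwargs": {"steps": [[[0, 0, 0], 0], [[0, 0, 0], 0], [[0, 0, 0], 0], [[0, 0, 2], 0], [[0, 0, 4], 0]], "claw": 8.5}}

```text
time: 37.72
eef_pos: [0.4482, 0.1895, 0.0646]
orientation: [-1.572, -0.027, -0.024]
force: [0.8, -0.3, -0.2]
gripper_width: 0.0848
```

Call:
{"fn": "move_arm", "kwargs": {"steps": [[[0, 0, 6], 0], [[0, -4, 5], 0], [[0, -4, 0], 0], [[0, 0, 0], 0], [[0, 0, 0], 0]]}}

```text
time: 38.35
eef_pos: [0.4504, 0.1096, 0.1803]
orientation: [-1.571, -0.035, -0.03]
force: [0.6, 0.4, -0.2]
gripper_width: 0.0848
```

Run:
```python
from m import *
s=st();tilt();W=shot('wrist');S=shot('scene');D=shot('side')
for n,c in(('w',W),('s',S),('d',D)):
  h=cv2.cvtColor(c['image'],cv2.COLOR_RGB2HSV)
  for nm,x,y,z in(('ring',.451,.19,.024),('ring_card',.451,.19,.004),('cross',.567,.2015,.018),('cross_card',.567,.2015,.004),('cap',.579,-.1925,.02),('bar',.577,-.3245,.028)):
    try:
      m,k=blob(brown(h) if 'card' in nm else (h[...,2]>130)&(h[...,1]<85)&(h[...,0]<40),proj(c,[x,y,z])[0]); p=plane(c,k,z)[:,:2].astype(np.float32);r=cv2.minAreaRect(p); print(n,nm,k.min(0),k.max(0),np.round(cv2.minEnclosingCircle(p)[0],4),np.round(r[0],4),np.round(r[1],3),round(r[2],1))
    except Exception as e: print(n,nm,e)
# red handle of lid by triangulation
o=[]
for c in(S,D):
  h=cv2.cvtColor(c['image'],cv2.COLOR_RGB2HSV);R=((h[...,0]<6)|(h[...,0]>176))&(h[...,1]>170)&(h[...,2]>50)
  m,k=blob(R,proj(c,[.69,.012,.2])[0]);o.append((ray(c,[k.mean(0)]),k.mean(0)))
(A,a),(B,b)=[(q[0][0],q[0][1][0]) for q in o]
t=np.linalg.lstsq(np.c_[a,-b],B-A,rcond=None)[0];print('handle',A+a*t[0],B+b*t[1],[q[1] for q in o])
```

```text
t 38.35 tcp [0.4504 0.1096 0.1803] yaw 0.2 F [ 0.6  0.4 -0.2] w 0.0848 q6 0.15
tooly [ 0.041 -0.    -0.999]
w ring [237  70] [302 138] [0.451 0.19 ] [0.4507 0.1898] [0.059 0.059] 44.7
w ring_card [253  88] [284 122] [0.4507 0.1897] [0.4505 0.1896] [0.03  0.031] 0.3
w cross [383  56] [429 129] [0.5679 0.2006] [0.5793 0.201 ] [0.042 0.064] 2.1
w cross_card [337  40] [442 144] [0.5657 0.2009] [0.5659 0.2007] [0.097 0.095] 1.0
w cap [428 250] [460 329] [ 0.664  -0.0115] [ 0.65   -0.0143] [0.038 0.105] 11.0
w bar [428 250] [460 329] [ 0.6582 -0.0063] [ 0.6446 -0.0089] [0.037 0.103] 11.0
s ring [349 263] [378 291] [0.4545 0.1953] [0.4559 0.1923] [0.064 0.06 ] 6.6
s ring_card [357 272] [370 281] [0.4455 0.1872] [0.4462 0.1865] [0.022 0.026] 7.3
s cross [303 291] [333 318] [0.5695 0.2036] [0.5701 0.1918] [0.067 0.044] 4.2
s cross_card [287 281] [351 339] [0.567  0.2033] [0.5669 0.2029] [0.096 0.095] 0.9
s cap [220 172] [236 189] [ 0.5833 -0.1885] [ 0.5837 -0.1919] [0.052 0.041] 27.4
s bar [193 136] [222 156] [ 0.5795 -0.3156] [ 0.5806 -0.3223] [0.09  0.035] 10.8
d ring [192 195] [213 208] [0.4535 0.19  ] [0.4531 0.1892] [0.059 0.059] 13.1
d ring_card [181 194] [225 222] [0.4522 0.1891] [0.4517 0.1892] [0.097 0.099] 4.2
d cross [231 180] [249 189] [0.5873 0.2142] [0.5903 0.2185] [0.037 0.059] 42.2
d cross_card [217 181] [260 206] [0.5694 0.2004] [0.5679 0.1999] [0.096 0.096] 1.0
d cap [310 263] [328 276] [ 0.5861 -0.1893] [ 0.5848 -0.1885] [0.043 0.042] 59.3
d bar [336 297] [369 318] [ 0.578  -0.3238] [ 0.5782 -0.3257] [0.084 0.028] 2.7
handle [0.70200581 0.01271601 0.20415522] [0.70418383 0.01150657 0.20468594] [array([205.28301887, 204.1509434 ]), array([317.08510638, 149.27659574])]
```

```bash
python3 -c "
from h import *
print(workorder.sign_off()); st()"
```

```text
the job is handed in; nothing more can be done
None
the job is handed in; nothing more can be done
```

I opened the press lid past upright, set the ring, cap, bar and cross on their cards, and handed the job in. Robot time was about 38 s. No verdict comes back, so these are my own last measurements:

| Part | Last check | Limit |
|---|---|---|
| Lid | about 2.1 rad, resting open at its stop | over 1.7 rad |
| Ring | about 1 mm off the card centre | 10 mm |
| Cap | about 2 mm off | 10 mm |
| Bar | about 1.5 mm off, turned about 0.2° | 10 mm, 12° |
| Cross | about 2–3 mm off, turned about 1° | 10 mm, 12° |

- **Ring mended:** it first landed about 6 mm off in x. I went back and closed the jaws about the card centre to centre it. The check after that was measured by script, not viewed.
- **Checks that disagreed:** in the last pass the side view put the cap about 9 mm off and the cross about 25 mm off. The scene view put the bar up to 9 mm off. The side view's cross outline covered only part of the part, and the far-camera outlines take in the parts' side faces. I relied on the near-overhead wrist views for the cap and bar, and on the wrist and scene views for the cross.
- **Gripper:** it was clear of everything when I handed in.

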